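# Clamp the offcut in the drilling jig with the cam lever

### The job

Lay the small pine offcut flat and lengthwise on the raised bed of the blue drilling jig, its end between the two cheeks at the end stop, and let go of it. Then swing the red cam lever over until it snaps past centre against its stop, so that the rubber pad clamps the offcut tight against the end stop. Let go of the lever, and leave the tape measure, the screw jar and the spanner where they are.

Things in the scene. Friction and masses are not known exactly. Their poses are not given: they have to be found in the camera images.
- drill_jig: Fixed drilling jig: aluminium base plate 270 x 100 x 12 mm with blue parts. Origin: centre of the plate's underside, on the worktop. x = clamping axis, from the cam (-x end) to the end stop (+x end); z up. Raised steel bed x 2 to 100 mm, only 30 mm wide (y -15 to 15), top at z = 38 mm. All positions named jig x, y, z below are in this frame.
- pine_offcut: Loose pine offcut, 40 (x) x 90 (y) x 20 (z) mm, 40 g, a plain rectangular block. Origin: centre of its underside. Its long direction is y; it can lie either way round in the jig.
- clamp_pad: Rubber pad 30 mm wide, 18 high, centred at jig z 48 mm, on a spring at the end of a steel plunger. Origin: centre of its back; the rubber face is 11 mm further along jig +x. Lever open: face at jig x -2 mm, 102 mm from the stop. The cam pushes it up to 18 mm along +x; a 90 mm piece against the stop then presses its spring (8 N/mm) in by about 5 to 6 mm.
- cam_lever (a joint): Lever angle, rad. 0 = fully open (leans away from the bed); grows as it swings up, over and down towards the bed: it points (2.35 - value) above jig +x, in the jig's x-z plane. Starts at 0 to 0.5. Centre is at 1.6; past it the lever snaps by itself to its stop at 1.9. Over a piece it springs back if let go between about 1.0 and 1.5; it takes about 0.35 Nm (3 to 4 N at the grip) before centre.
- lever_grip (a point): Point on the axis of the lever's red round grip, 105 mm from the hinge; moves with the lever. The grip is a bar 20 mm in diameter, from 62 to 128 mm from the hinge.
- nest (a point): Fixed point of the jig at jig x = 55, y = 0, z = 38 mm: where the centre of the offcut's underside lies when it is against the end stop, on top of the bed.
- tape: Yellow tape measure 35 x 92 x 61 mm, bystander. Origin: centre of its underside.
- jar: White screw jar with yellow lid, diameter 66 mm, 97 mm high, bystander. Origin: centre of its underside.
- spanner: Grey combination spanner 31 x 187 x 6 mm (long in y), bystander. Origin: centre of its underside.
- end_stop (a point): Centre of the end stop's face at bed height: jig x 100, y 0, z 38 mm. The blue stop is 25 mm thick, 74 mm wide, top at z 58. Two blue cheeks stand beside the bed in front of it, jig x 78 to 102, inner faces at y -24 and +24 mm (gap 48), 10 mm thick, tops at z 50 mm.
- cam_hinge (a point): The lever's hinge: axis along jig y through jig x -101, y 0, z 48 mm. The blue bracket round it: jig x -124 to -78, 70 mm wide, top z 62 mm. The plunger guide in front of it: jig x -30 to -18, 44 mm wide, top z 64 mm.
Things that resemble listed ones, but are neither listed nor needed, are in the scene too. Of the things that look like the pine_offcut, take the one that is farthest to the robot's right at the start.

How it is judged:
By the outcome, as a careful person would: the job done as asked, in the order asked, and still so for the second after the job is handed in, with the robot touching nothing.
It also fails if it takes over 64 s, if anything falls off the work surface, if the arm or the gripper's body presses on something with over 40 N, if the wrist force passes 120 N, or if a joint passes its speed limit or range.

### The arm

A 7-joint arm with a two-finger parallel gripper is mounted at the origin on a cart in front of the work surface, level with it; the furniture and walls round the work are solid. World frame = base frame: x ahead of the robot, y to its left, z up, the work surface at z = 0. Lengths are in m, angles in rad, forces in N, time in s.
With the tool pointing down it reaches from about 0.4 to 0.9 m from the base axis. Payload 5.6 kg.
Tool frame: the origin (TCP) lies at the very end of the fingers, on their centre line; the grasp point (between the pads) lies 19 mm behind it (bot.grip_point_offset is the distance from the TCP to the grasp point, in m); z points along the fingers, y is the line along which they close (so a half turn about z gives the same grasp; the last joint's range is limited). The gripper opens to 92 mm and grips with 3 to 60 N. Pads are 20 mm wide; open, the fingers measure 128 mm over their backs; the gripper's body (75 mm by 189 mm) begins 69 mm behind the grasp point.
Start: joints at [1.279, 0.468, -0.012, 1.603, 0.006, 1.071, -0.056], TCP at [0.16, -0.63, 0.187] pointing down, gripper open.
Joint ranges: [-2.53, 2.53], [-0.31, 2.02], [-1.57, 1.55], [0.28, 2.44], [-1.29, 4.43], [0.15, 1.84], [-2.92, 2.92]. Speed limits (rad/s): [2.57, 2.57, 3.14, 3.14, 3.14, 3.14, 3.14].

### API

Orientations are given as a unit quaternion [w, x, y, z].
In Python, from station import bot gives the robot as it stands.
- The arm moves only by the tool play_rows, never from a script. Its argument "motion" is a list that holds one entry, the list of rows, each a list of 7 numbers: the shift along the world's x, y, z in m, then the turn, a rotation vector about the world's x, y, z in degrees, then the closure, from 0 (fully open) to 1 (shut). In form: [[[dx, dy, dz, wx, wy, wz, grip], ...]]. A call has 1 to 8 rows; each row is the pose to reach, as a shift and turn from the pose commanded when the call began; what a row does not reach only later rows make up. A row lasts 1/8 s, in which the tool goes at most 62.5 mm and 10.7 degrees, less where a joint would pass 70% of its speed; a pose out of reach is approached as far as the arm can. A call with a gripper value outside its range is refused whole. The fingers move at their own pace and stop on an object; the grip force is fixed at half the most. Time passes only in rows, so rows that repeat a pose let the fingers close. It gives the time, the measured TCP pose, the force, the opening and the grip force at its end, in the units of the state.
- bot.state(): the state, without advancing time (a new reading comes with each control period).
- bot.get_image(name): name is "scene" or "top"; returns a dict with "image" (480x640x3 uint8, blue, green, red), "intrinsics" (3x3 intrinsics, pixels), "T" (4x4, takes a point from camera to world coordinates). Camera axes: x right, y down, z forward; pixel columns grow to the right and rows downward; lengths in m; the calibration is good to about 2 mm. A picture is of the moment at which its call begins. There is no depth.
- bot.hand_in(): hands the job in; it is judged then, once.
The state is a dict: "time": time; "joint_pos": joint angles; "joint_vel": joint speeds; "joint_torque": joint torques, N m; "tool_pos": TCP position; "orientation": TCP orientation; "contact_force": force on the tool from outside, world axes, zero at the start; "torque": the same for the moment, N m; "opening": opening from 0.0 (shut) to 1.0 (fully open); "gripper_force": force on a finger pad.
Only numpy, scipy, OpenCV 4.12 (cv2) and the standard library are available. Lean on these libraries where they do the work, as an engineer would, in place of code of your own. Each camera call takes 0.05 s, during which the arm holds its last target. There are 200 camera calls.

## Working session

There is one attempt and no reset: what is moved stays moved. The work goes in short steps, Python scripts to look and compute and a tool call to move; the robot and the scene stay as the last step left them, time stands still between calls to the robot, and variables do not carry over. Pictures are saved under pics/ and viewed, at most 10 in all, crops included, and the job is handed in when it is done.

Besides the shell and the picture viewer there is one more tool, called after "Request:" as name([rows], argument=value, ...), one row to a line, values as JSON. play_rows: Moves the arm, as the interface text tells. Its arguments: {"type":"object","properties":{"motion":{"type":"array"}},"required":["motion"]}

```bash
mkdir -p pics
python3 - <<'E'
from station import bot
import cv2,numpy as np
for n in("scene","top"):
    d=bot.get_image(n);cv2.imwrite(f"pics/{n}0.png",d["image"]);print(n,d["intrinsics"],d["T"].round(3) if hasattr(d["T"],'round') else d["T"])
s=bot.state();print(s)
E
```

```text
scene [[563.92892876   0.         310.80942805]
 [  0.         563.92892876 244.22244852]
 [  0.           0.           1.        ]] [[-0.573 -0.642  0.509 -0.11 ]
 [-0.82   0.435 -0.374  0.506]
 [ 0.019 -0.631 -0.775  1.109]
 [ 0.     0.     0.     1.   ]]
top [[487.5691856    0.         313.59811229]
 [  0.         487.5691856  238.97623649]
 [  0.           0.           1.        ]] [[-0.08  -0.974  0.213  0.318]
 [-0.997  0.077 -0.021  0.014]
 [ 0.004 -0.214 -0.977  1.267]
 [ 0.     0.     0.     1.   ]]
{'time': 0.1, 'joint_pos': array([ 1.27899967,  0.46832258, -0.01159517,  1.60350225,  0.00602024,
        1.07141653, -0.05630249]), 'joint_vel': array([-0.00107253, -0.00018226,  0.00014428, -0.00214354,  0.00130336,
       -0.00079882,  0.00082288]), 'joint_torque': array([ 7.54878674e-04, -5.21650243e+01, -1.27838543e-02, -2.44368893e+01,
       -5.68571244e-02,  1.40566289e-02,  8.34484149e-05]), 'tool_pos': array([ 0.15983661, -0.6294601 ,  0.18632605]), 'orientation': array([-7.89749158e-04,  9.92276161e-01,  1.24045831e-01, -1.67902061e-04]), 'contact_force': array([-0.18045783,  0.46990331, -0.29516423]), 'torque': array([-0.0075819 , -0.01158614, -0.0161264 ]), 'gripper_force': 0.0, 'opening': 1.0017162013097791}
```

View pics/scene0.png

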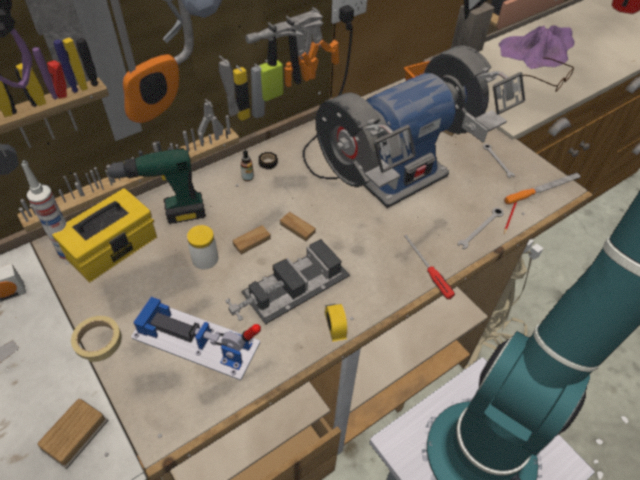

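View pics/top0.png

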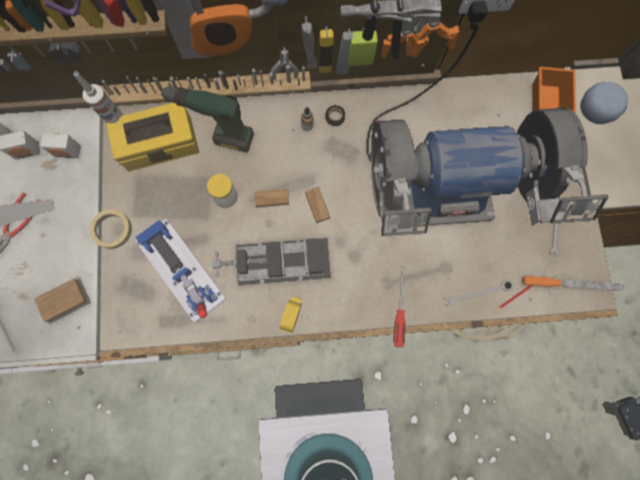

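The scene view shows the jig at about (200,338) with its red lever at (252,330). The top view shows the jig at (180,270), stop end at (155,232), lever grip at (202,310).

Pine-like pieces in the top view are (271,198), (317,204) and a bigger board at (62,300). The robot's right is image right, so (317,204) fits. Next I'll confirm it in a crop and measure.

```bash
cat > h.py <<'E'
from station import bot
import cv2,numpy as np
def cam(n):
    d=bot.get_image(n);return d["image"],np.array(d["intrinsics"]),np.array(d["T"])
def ray(K,T,px,z):
    px=np.atleast_2d(px).astype(float)
    d=np.c_[(px-K[:2,2])/K[0,0],np.ones(len(px))]@T[:3,:3].T
    return T[:3,3]+d*((z-T[2,3])/d[:,2])[:,None]
def proj(K,T,P):
    c=(np.atleast_2d(P)-T[:3,3])@T[:3,:3];return c[:,:2]/c[:,2:]*K[0,0]+K[:2,2]
E
python3 - <<'E'
from h import *
im,K,T=cam("top")
big=cv2.resize(im[170:325,130:340],None,fx=3.7,fy=3.7,interpolation=cv2.INTER_CUBIC);cv2.imwrite("pics/crop1.png",big)
hsv=cv2.cvtColor(im,cv2.COLOR_BGR2HSV)
for p in[(271,198),(317,204),(300,185),(170,290),(62,300)]:print(p,hsv[p[1],p[0]])
def rects(m,z,roi):
    x0,y0,x1,y1=roi;mm=np.zeros_like(m);mm[y0:y1,x0:x1]=m[y0:y1,x0:x1]
    for c in cv2.findContours(mm,cv2.RETR_EXTERNAL,cv2.CHAIN_APPROX_NONE)[0]:
        if cv2.contourArea(c)<60:continue
        w=ray(K,T,c[:,0],z)[:,:2]*1000
        r=cv2.minAreaRect(w.astype(np.float32));print(cv2.boundingRect(c),np.round(r[0],1),np.round(r[1],1),round(r[2],1))
wood=cv2.inRange(hsv,(5,85,60),(22,255,200));print("wood");rects(wood,.02,(240,170,345,235))
print("white");rects(cv2.morphologyEx(cv2.inRange(hsv,(0,0,175),(180,45,255)),cv2.MORPH_CLOSE,np.ones((15,15))),.012,(130,210,235,325))
blue=cv2.inRange(hsv,(105,100,40),(125,255,255));print("blue");rects(blue,.058,(130,210,235,325))
E
```

```text
(271, 198) [ 15 105 148]
(317, 204) [ 15 101 154]
(300, 185) [ 17  38 154]
(170, 290) [ 15  22 184]
(62, 300) [ 16  94 149]
wood
(255, 189, 33, 17) [712.2  90.9] [39.2 87. ] 0.7
(306, 188, 23, 34) [683.9 -29.9] [87.9 37.3] 15.6
white
(130, 219, 105, 106) [533.9 335.8] [273.2 281.5] 87.4
blue
(137, 222, 32, 28) [621.8 395.2] [46.7 71.3] 33.4
```

View pics/crop1.png

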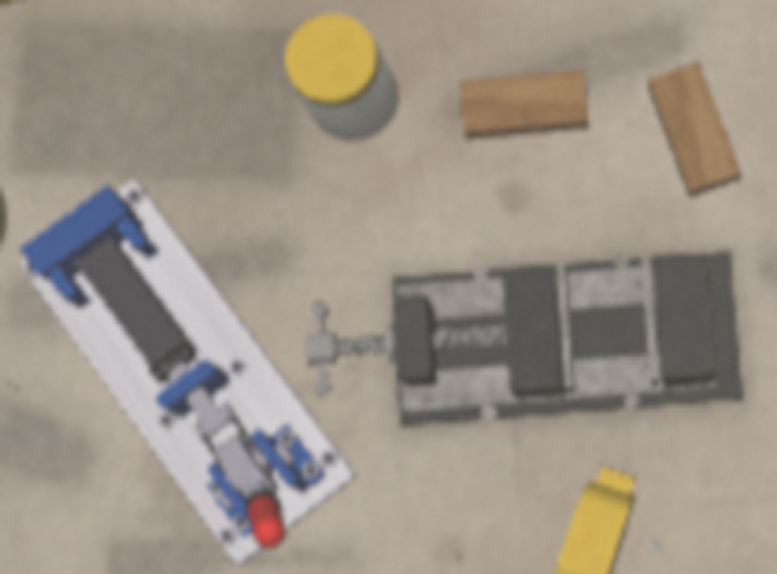

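The crop shows the rightmost piece at crop (695,128), i.e. image (317,204), and it is the 40 x 90 piece. Its near twin is at crop (523,103). Jig plate corners read about (135,182), (352,478) and (240,562) in the crop, with the stop's back edge from (22,248) to (110,187). Next is the jig pose.

Run:
```python
from h import *
from scipy.optimize import least_squares
im,K,T=cam("top");hsv=cv2.cvtColor(im,cv2.COLOR_BGR2HSV)
pts=np.array([(135,182),(352,478),(240,562),(22,248),(110,187)])
px=(pts+.5)/3.7-.5+[130,170]
J=np.array([(135,-50,12),(-135,-50,12),(-135,50,12),(125,37,58),(125,-37,58)])/1000
def tf(p,J):
    c,s=np.cos(p[2]),np.sin(p[2]);return np.c_[p[0]+c*J[:,0]-s*J[:,1],p[1]+s*J[:,0]+c*J[:,1],J[:,2]]
f=lambda p:(proj(K,T,tf(p,J))-px).ravel()
r=least_squares(f,[.535,.34,.6]);print(r.x,np.degrees(r.x[2]),r.fun.round(1))
def show(n,ctr,pl):
    i2,K2,T2=cam(n)
    x0,y0=ctr;b=cv2.resize(i2[y0:y0+150,x0:x0+200],None,fx=4,fy=4,interpolation=cv2.INTER_CUBIC)
    for q in proj(K2,T2,tf(r.x,pl)):
        cv2.circle(b,tuple(int(v) for v in ((q-[x0,y0]+.5)*4)),3,(0,255,255),-1)
    cv2.imwrite(f"pics/chk_{n}.png",b)
chk=np.array([(135,-50,12),(-135,-50,12),(-135,50,12),(135,50,12),(125,37,58),(125,-37,58),(100,37,58),(100,-37,58),(2,15,38),(2,-15,38),(-18,22,64),(-18,-22,64)]+[(-101+105*np.cos(2.35-v),0,48+105*np.sin(2.35-v)) for v in(0,.25,.5)])/1000
show("scene",(110,260),chk)
# red grip
for n in("top","scene"):
    i2,K2,T2=cam(n);h=cv2.cvtColor(i2,cv2.COLOR_BGR2HSV)
    m=cv2.inRange(h,(0,150,80),(6,255,255))|cv2.inRange(h,(174,150,80),(180,255,255))
    for c in cv2.findContours(m,cv2.RETR_EXTERNAL,cv2.CHAIN_APPROX_NONE)[0]:
        if cv2.contourArea(c)>25:print(n,cv2.boundingRect(c),np.round(cv2.minAreaRect(c),1) if 0 else cv2.minAreaRect(c))
    for v in(0,.1,.2,.3,.4,.5):
        a=2.35-v;print(v,*[proj(K2,T2,tf(r.x,np.array([[(-101+q*np.cos(a))/1e3,0,(48+q*np.sin(a))/1e3]])))[0].round(1) for q in(62,95,128)])
```

```text
[0.53836563 0.33947886 0.58343997] 33.42864785992871 [ 0.3 -0.7  1.2 -0.3 -0.6  1.3 -0.6  0.2 -0.2 -0.6]
top (396, 311, 8, 35) ((399.5, 328.0), (34.0, 7.0), 90.0)
top (199, 306, 7, 11) ((202.0, 311.0), (6.0, 10.0), 0.0)
top (104, 0, 14, 12) ((111.44827270507812, 3.379310131072998), (12.080193519592285, 11.029742240905762), 66.80140686035156)
0 [205.5 311.4] [209.1 318.6] [212.9 326.2]
0.1 [204.  309.8] [206.8 316. ] [209.7 322.7]
0.2 [202.5 308. ] [204.4 313.3] [206.4 318.8]
0.3 [200.9 306.1] [201.9 310.3] [202.9 314.8]
0.4 [199.3 304.1] [199.3 307.2] [199.4 310.5]
0.5 [197.7 302.1] [196.8 304. ] [195.9 306. ]
scene (244, 324, 16, 15) ((251.7423095703125, 331.3115539550781), (8.419756889343262, 17.97968864440918), 52.12501525878906)
scene (428, 267, 26, 31) ((439.38006591796875, 282.1600341796875), (36.28148651123047, 10.707942008972168), 48.179832458496094)
scene (47, 60, 19, 38) ((57.147674560546875, 78.46115112304688), (38.326690673828125, 12.877361297607422), 75.25643920898438)
scene (613, 0, 27, 13) ((626.0, 6.0), (12.0, 26.0), 90.0)
0 [252.  340.6] [261.8 338.6] [272.  336.6]
0.1 [249.8 338.8] [258.4 335.9] [267.4 332.7]
0.2 [247.5 337.1] [254.8 333.1] [262.4 329. ]
0.3 [245.  335.5] [250.9 330.5] [257.  325.4]
0.4 [242.4 333.9] [246.8 328.1] [251.4 322. ]
0.5 [239.7 332.4] [242.6 325.8] [245.6 318.8]
```

View pics/chk_scene.png

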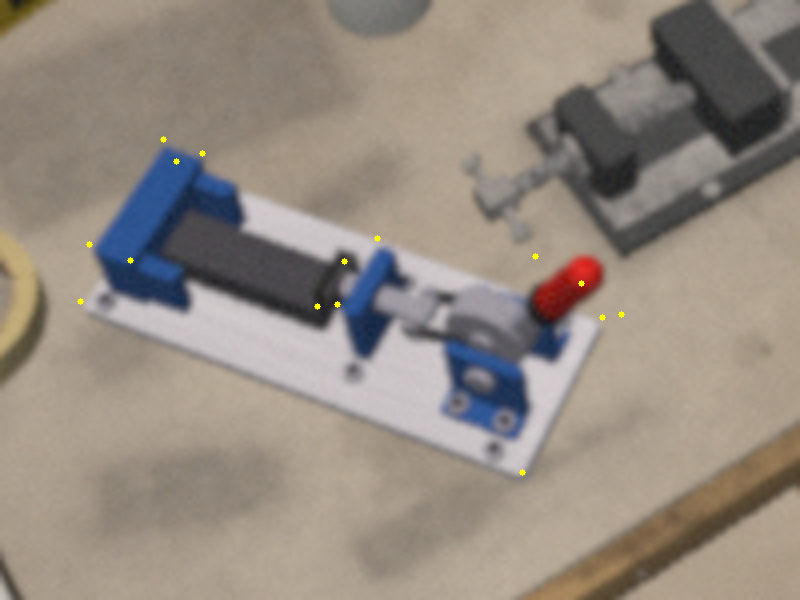

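The scene crop shows the model points on the jig to within about 2 px, with the stop corners off by about (8,9) crop px. I'll fit both views jointly, and also get the block from both views and the lever angle.

Run:
```python
from h import *
from scipy.optimize import least_squares
im,K,T=cam("top");i2,K2,T2=cam("scene")
px=(np.array([(135,182),(352,478),(240,562),(22,248),(110,187)])+.5)/3.7-.5+[130,170]
J=np.array([(135,-50,12),(-135,-50,12),(-135,50,12),(125,37,58),(125,-37,58)])/1000
px2=(np.array([(602,322),(525,480),(87,313),(98,250),(168,150),(203,163)])+.5)/4-.5+[110,260]
J2=np.array([(-135,-50,12),(-135,50,12),(135,50,12),(125,37,58),(125,-37,58),(100,-37,58)])/1000
def tf(p,J):
    c,s=np.cos(p[2]),np.sin(p[2]);return np.c_[p[0]+c*J[:,0]-s*J[:,1],p[1]+s*J[:,0]+c*J[:,1],J[:,2]]
f1=lambda p:(proj(K,T,tf(p,J))-px).ravel()
f2=lambda p:(proj(K2,T2,tf(p,J2))-px2).ravel()
for f in(f1,f2,lambda p:np.r_[f1(p),f2(p)]):
    r=least_squares(f,[.535,.34,.6]);print(r.x[:2].round(4),np.degrees(r.x[2]).round(2),r.fun.round(1))
p=r.x
print("nest",tf(p,np.array([[.055,0,.038]])),"hinge",tf(p,np.array([[-.101,0,.048]])))
for v in(.2,.25,.3,.35):
    a=2.35-v;q=np.array([[(-101+95*np.cos(a))/1e3,0,(48+95*np.sin(a))/1e3]]);print(v,proj(K,T,tf(p,q)),proj(K2,T2,tf(p,q)))
for n,I,k,t,roi in(("top",im,K,T,(240,170,345,235)),("scene",i2,K2,T2,(225,205,325,255))):
    h=cv2.cvtColor(I,cv2.COLOR_BGR2HSV);m=cv2.inRange(h,(5,85,120 if n=="scene" else 60),(22,255,255));x0,y0,x1,y1=roi;z=np.zeros_like(m);z[y0:y1,x0:x1]=m[y0:y1,x0:x1]
    for c in cv2.findContours(z,cv2.RETR_EXTERNAL,cv2.CHAIN_APPROX_NONE)[0]:
        if cv2.contourArea(c)>80:print(n,cv2.boundingRect(c),cv2.minAreaRect((ray(k,t,c[:,0],.02)[:,:2]*1e3).astype(np.float32)))
```

```text
[0.5384 0.3395] 33.43 [ 0.3 -0.7  1.2 -0.3 -0.6  1.3 -0.6  0.2 -0.2 -0.6]
[0.5324 0.3399] 33.67 [ 1.3  0.5  0.6  0.1 -1.  -0.6 -1.3  0.9 -0.4 -0.8  0.7 -0.5]
[0.535  0.3396] 33.62 [ 0.1  0.6  1.3  0.8 -0.4  2.6 -0.8  1.7 -0.4  0.7  0.8 -0.4  0.1 -0.9
 -1.3 -1.6 -1.6 -0.1 -0.7 -1.7  0.3 -1.4]
nest [[0.58084113 0.37002419 0.038     ]] hinge [[0.45093564 0.28364962 0.048     ]]
0.2 [[204.57215291 314.57208401]] [[255.69602659 334.17204868]]
0.25 [[203.32347837 313.114814  ]] [[253.7703763  332.86130162]]
0.3 [[202.06015523 311.61777894]] [[251.79257348 331.58114801]]
0.35 [[200.78603594 310.08545102]] [[249.76843327 330.33550299]]
top (255, 189, 33, 17) ((712.2634887695312, 90.94416046142578), (38.97065353393555, 87.42432403564453), 1.1800404787063599)
top (306, 188, 23, 34) ((683.9175415039062, -29.9118595123291), (87.87857818603516, 37.32841491699219), 15.64883041381836)
scene (233, 226, 37, 24) ((709.1830444335938, 92.11910247802734), (39.162723541259766, 90.06383514404297), 0.2867031991481781)
scene (280, 212, 35, 25) ((680.267578125, -29.208587646484375), (88.4714126586914, 40.42255401611328), 17.289657592773438)
```

The joint fit puts the nest at (0.581, 0.370), jig yaw 33.6°, and lever value about 0.3 (red centroid matches in both views). The block is at (0.682, -0.030), yaw about 16°, and measures 88 x 39 mm, which fits. I'll move via x≈0.45 to stay clear of the grinder.

Request:
play_rows([
  [[0.02,0.045,0.03,0,0,0,0],[0.04,0.09,0.06,0,0,0,0],[0.06,0.135,0.06,0,0,0,0],[0.08,0.18,0.06,0,0,0,0],[0.1,0.225,0.06,0,0,0,0],[0.12,0.27,0.06,0,0,0,0],[0.14,0.315,0.06,0,0,0,0],[0.16,0.36,0.06,0,0,0,0]],
])

```text
time: 1.45
tool_pos: [0.3206, -0.2685, 0.2475]
orientation: [0.0, 0.992, 0.124, 0.0]
contact_force: [0.8, 0.1, -0.3]
opening: 1.0
gripper_force: 0.0
```

Request:
play_rows([
  [[0.04,0.05,0,0,0,0.5,0],[0.08,0.1,0,0,0,1,0],[0.12,0.15,0,0,0,1.8,0],[0.16,0.2,0,0,0,1.8,0],[0.21,0.23,0,0,0,1.8,0],[0.26,0.24,0,0,0,1.8,0],[0.31,0.24,0,0,0,1.8,0],[0.36,0.24,0,0,0,1.8,0]],
])

```text
time: 2.45
tool_pos: [0.6817, -0.03, 0.2471]
orientation: [0.0, 0.99, 0.14, -0.0]
contact_force: [0.5, 0.6, 0.4]
opening: 1.001
gripper_force: 0.0
```

Request:
play_rows([
  [[0,0,-0.05,0,0,0,0],[0,0,-0.1,0,0,0,0],[0,0,-0.15,0,0,0,0],[0,0,-0.19,0,0,0,0],[0,0,-0.22,0,0,0,0],[0,0,-0.235,0,0,0,0],[0,0,-0.241,0,0,0,0],[0,0,-0.241,0,0,0,0]],
])

```text
time: 3.45
tool_pos: [0.6806, -0.03, 0.0069]
orientation: [0.0, 0.99, 0.14, 0.001]
contact_force: [-0.2, 0.7, 0.4]
opening: 0.997
gripper_force: 0.0
```

Request:
play_rows([
  [[0,0,0,0,0,0,1],[0,0,0,0,0,0,1],[0,0,0,0,0,0,1],[0,0,0,0,0,0,1],[0,0,0,0,0,0,1],[0,0,0,0,0,0,1],[0,0,0,0,0,0,1],[0,0,0,0,0,0,1]],
])

```text
time: 4.45
tool_pos: [0.68, -0.03, 0.0061]
orientation: [0.0, 0.99, 0.14, -0.0]
contact_force: [1.0, 0.1, 0.1]
opening: 0.151
gripper_force: 0.0
```

The opening of 0.15 is narrower than the 40 mm block, so the grasp may have missed. I'll look.

Run:
```python
from h import *
a,K,T=cam("top");b,_,_=cam("scene")
A=cv2.resize(a[120:270,230:430],None,fx=2,fy=2,interpolation=3);B=cv2.resize(b[150:300,200:400],None,fx=2,fy=2,interpolation=3)
cv2.imwrite("pics/g1.png",np.hstack([A,B]));s=bot.state();print(s["opening"],s["gripper_force"],s["tool_pos"])
```

```text
0.06354953583756096 0.0 [ 0.68004319 -0.03000186  0.00620374]
```

View pics/g1.png

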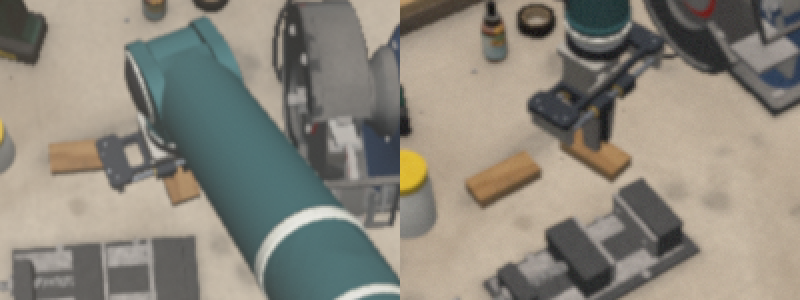

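The fingers look closed at the block without having caught it. A closer look should show whether they are above it, behind it or in it.

Run:
```python
from h import *
b,K,T=cam("scene");s=bot.state()
B=cv2.resize(b[190:250,255:335],None,fx=9,fy=9,interpolation=cv2.INTER_CUBIC)
for P,c in((s["tool_pos"],(0,255,255)),([.682,-.03,.02],(0,255,0)),([.682,-.03,0],(255,0,0))):
    q=proj(K,T,np.array(P))[0];print(q);cv2.circle(B,tuple(int(v) for v in (q-[255,190]+.5)*9),3,c,-1)
cv2.imwrite("pics/g2.png",B);print(s["opening"],s["tool_pos"],s["contact_force"])
```

```text
[297.61672286 227.31388371]
[297.1823179  223.30648891]
[297.18380942 228.39376633]
0.023995914047540846 [ 0.68000569 -0.03000317  0.00618918] [ 0.05534799 -0.73250812 -0.10338118]
```

View pics/g2.png

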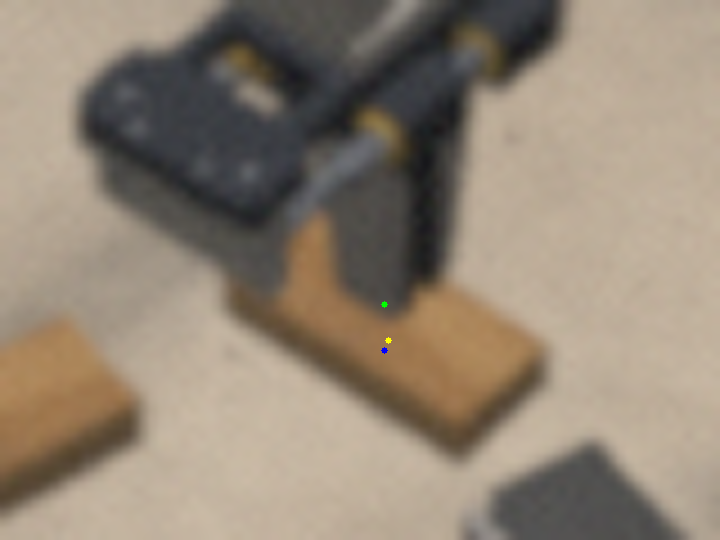

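The closed fingertips end at the block's top face, near (390,310), while the reported TCP projects 18 mm lower, at (388,340). So the tip's real height is in doubt. I'll lift, then compare the rendered tip with the reported TCP.

Request:
play_rows([
  [[0,0,0.05,0,0,0,1],[0,0,0.1,0,0,0,1],[0,0,0.1,0,0,0,1]],
])

```text
time: 4.97
tool_pos: [0.6834, -0.0296, 0.1113]
orientation: [0.001, 0.99, 0.14, 0.004]
contact_force: [-0.4, 0.0, 0.4]
opening: 0.006
gripper_force: 0.0
```

Run:
```python
from h import *
print([a for a in dir(bot) if a[0]!='_'],bot.grip_point_offset)
s=bot.state();print(s["tool_pos"],s["opening"],s["joint_pos"])
o=[]
for n,(x0,y0) in(("scene",(245,150)),("top",(270,130))):
    b,K,T=cam(n);B=cv2.resize(b[y0:y0+100,x0:x0+80],None,fx=5,fy=5,interpolation=cv2.INTER_CUBIC)
    q=proj(K,T,s["tool_pos"])[0];print(n,q);cv2.circle(B,tuple(int(v) for v in (q-[x0,y0]+.5)*5),3,(0,255,255),-1);o.append(B)
    h=cv2.cvtColor(b,cv2.COLOR_BGR2HSV);m=cv2.inRange(h,(5,85,60 if n=="top" else 120),(22,255,255))
    m[:185 if n=="top" else 205]=0;m[240 if n=="top" else 255:]=0;m[:,:230]=0;m[:,345:]=0
    for c in cv2.findContours(m,cv2.RETR_EXTERNAL,cv2.CHAIN_APPROX_NONE)[0]:
        if cv2.contourArea(c)>60:print(cv2.boundingRect(c),cv2.minAreaRect((ray(K,T,c[:,0],.02)[:,:2]*1e3).astype(np.float32)))
cv2.imwrite("pics/g3.png",np.hstack(o))
```

```text
['PlanningError', 'get_image', 'grip_point_offset', 'hand_in', 'state'] 0.0187
[ 0.68336515 -0.02961115  0.11126466] 0.0057908236602015025 [ 0.31042482  0.65104524 -0.46677454  1.5568876   0.33016008  1.00367028
 -1.54115464]
scene [296.73010542 198.36670729]
(233, 226, 37, 24) ((708.7256469726562, 92.9857177734375), (40.04239273071289, 91.42901611328125), 0.761211633682251)
(280, 212, 35, 25) ((680.2003784179688, -28.611717224121094), (88.63340759277344, 39.7003288269043), 15.950470924377441)
top [317.44541206 193.71160055]
(307, 193, 22, 29) ((679.5955810546875, -31.122543334960938), (79.24734497070312, 37.32841491699219), 15.648829460144043)
(255, 190, 29, 16) ((711.998291015625, 97.58767700195312), (38.949058532714844, 74.3111801147461), 1.7731863260269165)
```

View pics/g3.png

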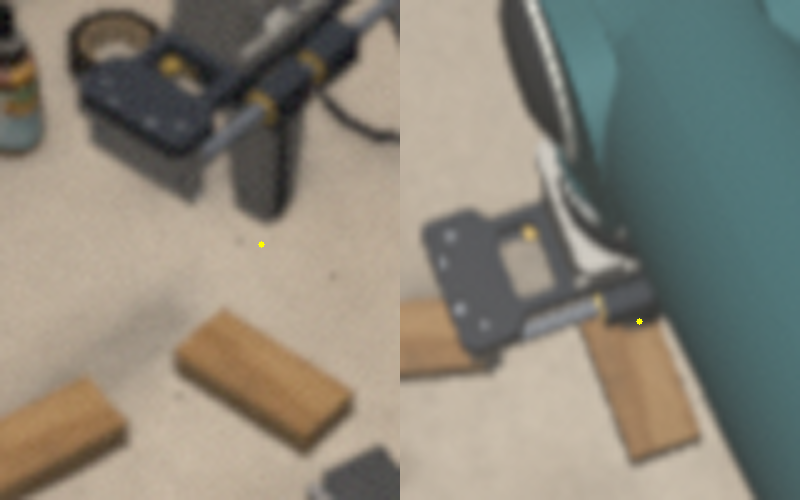

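In the scene view the closed fingertip ends at crop (267,216), but the reported TCP projects to (262,244). The real tip is therefore about 20 mm above the reported TCP, so the fingers shut just over the block, which didn't move. I'll open, then descend further in guarded steps.

Request:
play_rows([
  [[0,0,0,0,0,0,0],[0,0,0,0,0,0,0],[0,0,0,0,0,0,0],[0,0,0,0,0,0,0],[0,0,0,0,0,0,0],[0,0,0,0,0,0,0],[0,0,-0.03,0,0,0,0],[0,0,-0.06,0,0,0,0]],
])

```text
time: 6.08
tool_pos: [0.6805, -0.0302, 0.0461]
orientation: [0.0, 0.99, 0.14, 0.001]
contact_force: [0.3, 0.5, -0.1]
opening: 0.851
gripper_force: 0.0
```

Request:
play_rows([
  [[0,0,0,0,0,0,0],[0,0,-0.02,0,0,0,0],[0,0,-0.035,0,0,0,0],[0,0,-0.042,0,0,0,0],[0,0,-0.044,0,0,0,0],[0,0,-0.044,0,0,0,0]],
])

```text
time: 6.82
tool_pos: [0.6803, -0.0299, 0.0024]
orientation: [0.0, 0.99, 0.14, 0.0]
contact_force: [-0.5, 0.8, -0.1]
opening: 0.998
gripper_force: 0.0
```

Run:
```python
from h import *
b,K,T=cam("scene");s=bot.state();print(s["tool_pos"],s["contact_force"],s["opening"])
q=proj(K,T,s["tool_pos"])[0]
x0,y0=245,170;B=cv2.resize(b[y0:y0+75,x0:x0+100],None,fx=7,fy=7,interpolation=cv2.INTER_CUBIC)
R=cv2.Rodrigues(np.array([0,0,np.radians(106)]))[0]
for sg in(-1,1):
  for z in(0,.02):
    q=proj(K,T,s["tool_pos"]+R@[sg*.046,0,0]+[0,0,z])[0];cv2.circle(B,tuple(int(v) for v in (q-[x0,y0]+.5)*7),3,(0,255,255) if z==0 else (0,255,0),-1)
cv2.imwrite("pics/g4.png",B)
```

```text
[ 0.68041243 -0.02994536  0.002651  ] [ 0.13878842 -0.17971781 -0.08828391] 0.9995833644491101
```

View pics/g4.png

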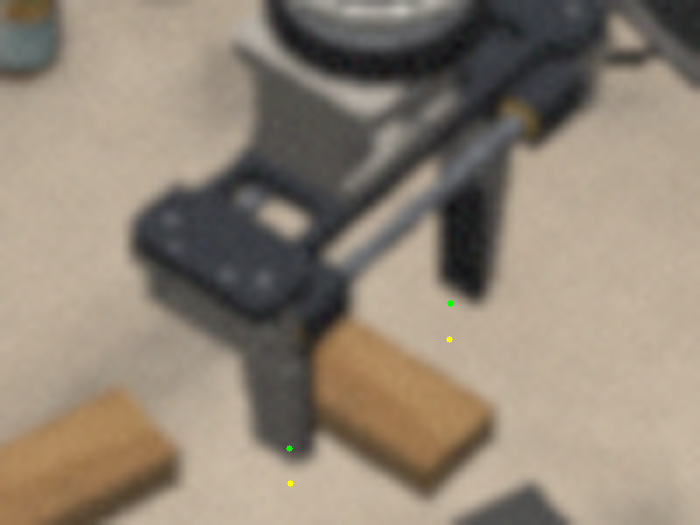

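The open view shows fingertips at (285,450) and (465,295), matching the points 20 mm above the reported TCP. So the true tip is at reported z + 0.020, and I'll go down 17 mm and close.

Request:
play_rows([
  [[0,0,-0.005,0,0,0,0],[0,0,-0.01,0,0,0,0],[0,0,-0.014,0,0,0,0],[0,0,-0.014,0,0,0,0]],
])

```text
time: 7.38
tool_pos: [0.6796, -0.03, -0.0124]
orientation: [-0.0, 0.99, 0.14, -0.0]
contact_force: [-0.3, 0.5, 0.3]
opening: 1.001
gripper_force: 0.0
```

Request:
play_rows([
  [[0,0,-0.002,0,0,0,0.5],[0,0,-0.002,0,0,0,1],[0,0,-0.002,0,0,0,1],[0,0,-0.002,0,0,0,1],[0,0,-0.002,0,0,0,1],[0,0,-0.002,0,0,0,1],[0,0,-0.002,0,0,0,1],[0,0,-0.002,0,0,0,1]],
])

```text
time: 8.38
tool_pos: [0.6801, -0.03, -0.0137]
orientation: [0.0, 0.99, 0.14, 0.0]
contact_force: [-0.2, 0.8, 0.4]
opening: 0.429
gripper_force: 30.0
```

Gripped: opening 0.429 is 39.5 mm and the force is 30 N. I'll lift and carry the block above the nest, turning +17.5°.

Request:
play_rows([
  [[0,0,0.03,0,0,0,1],[0,0,0.07,0,0,0,1],[0,0,0.11,0,0,0,1],[0,0,0.14,0,0,0,1],[-0.01,0.04,0.15,0,0,2,1],[-0.02,0.08,0.15,0,0,4,1],[-0.03,0.12,0.15,0,0,6,1],[-0.04,0.16,0.15,0,0,8,1]],
])

```text
time: 9.38
tool_pos: [0.6395, 0.1311, 0.1362]
orientation: [0.0, 0.978, 0.209, -0.0]
contact_force: [-0.5, -0.1, -0.6]
opening: 0.428
gripper_force: 30.0
```

Request:
play_rows([
  [[-0.01,0.04,0,0,0,2,1],[-0.02,0.08,0,0,0,4,1],[-0.03,0.12,0,0,0,6,1],[-0.04,0.16,0,0,0,8,1],[-0.05,0.2,0,0,0,9.5,1],[-0.0625,0.238,0,0,0,9.5,1],[-0.0625,0.238,-0.04,0,0,9.5,1],[-0.0625,0.238,-0.07,0,0,9.5,1]],
])

```text
time: 10.38
tool_pos: [0.5767, 0.3684, 0.0648]
orientation: [0.0, 0.957, 0.289, -0.0]
contact_force: [0.1, 1.1, -0.1]
opening: 0.434
gripper_force: 30.0
```

Run:
```python
from h import *
s=bot.state();print(s["time"],s["tool_pos"],s["orientation"],s["opening"],s["contact_force"])
b,K,T=cam("scene");x0,y0=110,255;B=cv2.resize(b[y0:y0+110,x0:x0+150],None,fx=5,fy=5,interpolation=cv2.INTER_CUBIC)
cv2.imwrite("pics/p1.png",B)
a,K,T=cam("top");cv2.imwrite("pics/p1t.png",a)
```

```text
10.375 [0.57668134 0.36842635 0.06479144] [ 2.06510006e-04  9.57239558e-01  2.89296109e-01 -3.84112821e-04] 0.434307991756697 [ 0.08269763  1.14099127 -0.12834627]
```

View pics/p1.png

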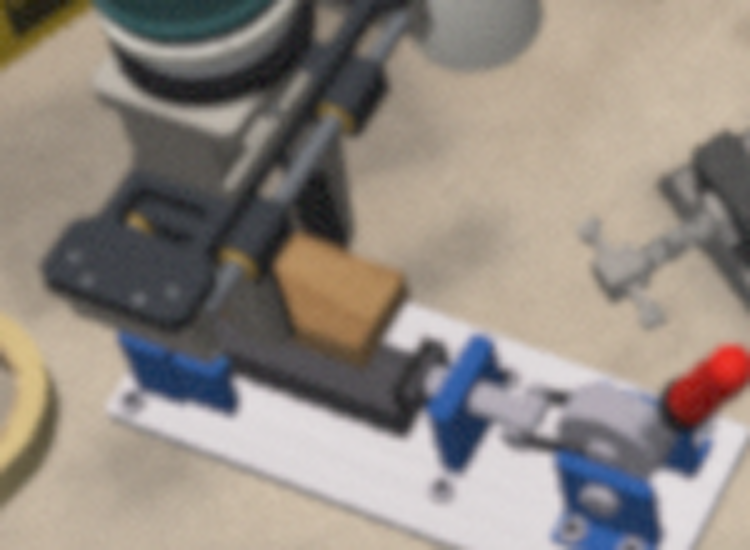

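The block hovers level over the bed, with its cam-end face's lower-left corner at crop (365,358) and upper-right corner at (405,280). I'll check its jig coordinates by ray-casting.

Run:
```python
from h import *
b,K,T=cam("scene")
def jig(P,o,yaw):
    c,s=np.cos(yaw),np.sin(yaw);d=np.asarray(P)[:,:2]-o;return np.c_[d@[c,s],d@[-s,c]]*1e3
f=lambda u:(np.array(u)+.5)/5-.5+[110,255]
for nm,o,yaw in(("joint",[.535,.3396],np.radians(33.62)),("scene",[.5324,.3399],np.radians(33.67))):
    print(nm,"LB",jig(ray(K,T,f([(365,360)]),.0785),o,yaw),"RT",jig(ray(K,T,f([(407,280)]),.0985),o,yaw),
     "bed cam-end corner L(seen 405,433)",jig(ray(K,T,f([(405,433)]),.038),o,yaw) )
    P=[bot.state()["tool_pos"]];print("tool in jig",jig(P,o,yaw))
t=cv2.imread("pics/p1t.png");cv2.imwrite("pics/p1tc.png",cv2.resize(t[215:325,120:240],None,fx=5,fy=5,interpolation=cv2.INTER_CUBIC))
```

```text
joint LB [[11.08363406 16.20853025]] RT [[  5.23543168 -15.06309385]] bed cam-end corner L(seen 405,433) [[-4.70245474 22.56551513]]
tool in jig [[4.97591767e+01 4.39607370e-02]]
scene LB [[13.09528759 14.5077157 ]] RT [[  7.2197978  -16.75879297]] bed cam-end corner L(seen 405,433) [[-2.68524769 20.87847412]]
tool in jig [[51.75670929 -1.69059843]]
```

View pics/p1tc.png

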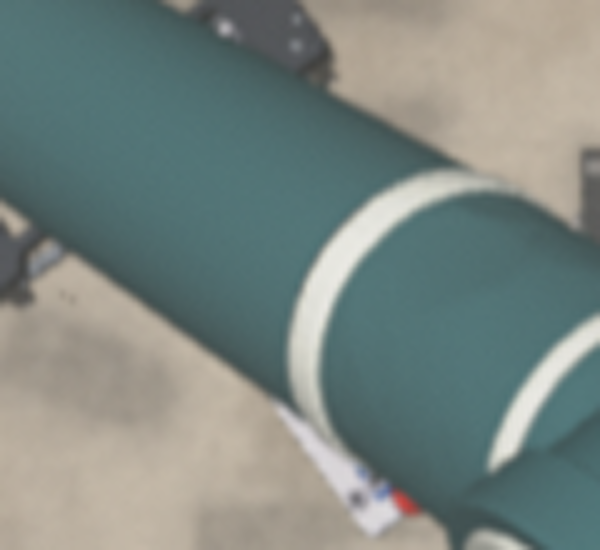

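The top view is blocked by the arm, with only the cam end visible. The tool is at jig (50–52, 0 to -1.7), within the ±4 mm cheek clearance. I'll lower with force checks; landing on a cheek would show 12 mm early.

Request:
play_rows([
  [[0,0,-0.01,0,0,0,1],[0,0,-0.02,0,0,0,1],[0,0,-0.026,0,0,0,1],[0,0,-0.029,0,0,0,1],[0,0,-0.032,0,0,0,1],[0,0,-0.034,0,0,0,1],[0,0,-0.034,0,0,0,1]],
])

```text
time: 11.4
tool_pos: [0.5775, 0.3679, 0.0321]
orientation: [0.0, 0.957, 0.289, -0.0]
contact_force: [0.3, -0.1, -0.5]
opening: 0.431
gripper_force: 30.0
```

Request:
play_rows([
  [[0,0,-0.002,0,0,0,1],[0,0,-0.003,0,0,0,1],[0,0,-0.004,0,0,0,1],[0,0,-0.005,0,0,0,1],[0,0,-0.005,0,0,0,1]],
])

```text
time: 12.02
tool_pos: [0.5775, 0.368, 0.0271]
orientation: [0.0, 0.957, 0.289, -0.0]
contact_force: [-0.6, 0.9, -0.4]
opening: 0.431
gripper_force: 30.0
```

Request:
play_rows([
  [[0,0,-0.001,0,0,0,1],[0,0,-0.002,0,0,0,1],[0,0,-0.002,0,0,0,1]],
])

```text
time: 12.4
tool_pos: [0.5774, 0.3679, 0.025]
orientation: [0.0, 0.957, 0.289, -0.0]
contact_force: [0.6, -0.7, -1.3]
opening: 0.429
gripper_force: 30.0
```

Request:
play_rows([
  [[0,0,-0.001,0,0,0,1],[0,0,-0.001,0,0,0,1]],
])

```text
time: 12.65
tool_pos: [0.5776, 0.3681, 0.0243]
orientation: [-0.0, 0.957, 0.289, 0.0]
contact_force: [-0.1, 0.9, 0.5]
opening: 0.43
gripper_force: 30.0
```

Request:
play_rows([
  [[0.0008,0.0006,0,0,0,0,1],[0.0017,0.0011,0,0,0,0,1],[0.0025,0.0017,0,0,0,0,1],[0.0025,0.0017,0,0,0,0,1]],
])

```text
time: 13.15
tool_pos: [0.5802, 0.3698, 0.0243]
orientation: [-0.0, 0.957, 0.289, 0.0]
contact_force: [0.1, -1.3, 1.6]
opening: 0.43
gripper_force: 30.0
```

Request:
play_rows([
  [[0,0,-0.001,0,0,0,1],[0,0,-0.001,0,0,0,1]],
])

```text
time: 13.4
tool_pos: [0.5802, 0.3698, 0.0242]
orientation: [0.0, 0.957, 0.289, 0.0]
contact_force: [-1.4, -2.0, 6.9]
opening: 0.431
gripper_force: 30.0
```

The block touches the bed (7 N) at exactly the expected height. I'll feel for the stop.

Request:
play_rows([
  [[0.0008,0.0006,0.0007,0,0,0,1],[0.0017,0.0011,0.0007,0,0,0,1],[0.0017,0.0011,0.0007,0,0,0,1]],
])

```text
time: 13.78
tool_pos: [0.5804, 0.37, 0.0242]
orientation: [0.001, 0.957, 0.289, -0.001]
contact_force: [-4.6, -4.3, 7.7]
opening: 0.428
gripper_force: 30.0
```

Request:
play_rows([
  [[0.0008,0.0006,0,0,0,0,1],[0.0017,0.0011,0,0,0,0,1],[0.0017,0.0011,0,0,0,0,1]],
])

```text
time: 14.15
tool_pos: [0.5804, 0.37, 0.0242]
orientation: [0.002, 0.957, 0.289, -0.003]
contact_force: [-10.2, -7.8, 12.3]
opening: 0.43
gripper_force: 30.0
```

The stop is felt: the reaction is along -jig x and the tool stays at (0.580, 0.370), matching the nest. I'll relax the push, open and lift.

Request:
play_rows([
  [[-0.0017,-0.0011,0.0005,0,0,0,1],[-0.003,-0.002,0.0005,0,0,0,1],[-0.003,-0.002,0.0005,0,0,0,0.55],[-0.003,-0.002,0.0005,0,0,0,0.3],[-0.003,-0.002,0.0005,0,0,0,0.1],[-0.003,-0.002,0.0005,0,0,0,0.1],[-0.003,-0.002,0.0005,0,0,0,0.1]],
])

```text
time: 15.02
tool_pos: [0.5804, 0.3699, 0.0243]
orientation: [0.0, 0.957, 0.289, -0.0]
contact_force: [0.1, 0.5, 0.5]
opening: 0.864
gripper_force: 0.0
```

Request:
play_rows([
  [[0,0,0.01,0,0,0,0.1],[0,0,0.03,0,0,0,0.1],[0,0,0.07,0,0,0,0.1],[0,0,0.12,0,0,0,0.1],[0,0,0.17,0,0,0,0.1],[0,0,0.17,0,0,0,0.1]],
])

```text
time: 15.78
tool_pos: [0.5826, 0.3723, 0.2016]
orientation: [-0.002, 0.957, 0.289, 0.005]
contact_force: [0.0, -0.8, -0.2]
opening: 0.902
gripper_force: 0.0
```

Run:
```python
from h import *
b,K,T=cam("scene");s=bot.state();print(s["tool_pos"],s["opening"],s["contact_force"])
h=cv2.cvtColor(b,cv2.COLOR_BGR2HSV);m=cv2.inRange(h,(5,85,70),(22,255,255));z=np.zeros_like(m);z[285:350,140:215]=m[285:350,140:215]
o=np.array([.535,.3396]);c,sn=np.cos(np.radians(33.62)),np.sin(np.radians(33.62))
for q in cv2.findContours(z,cv2.RETR_EXTERNAL,cv2.CHAIN_APPROX_NONE)[0]:
    if cv2.contourArea(q)>40:
        w=(ray(K,T,q[:,0],.058)[:,:2]-o)@np.array([[c,-sn],[sn,c]])*1e3
        print(cv2.boundingRect(q),cv2.minAreaRect(w.astype(np.float32)))
a=2.05
for v in np.arange(.3,1.91,.2).tolist()+[1.9]:
    r=np.array([-.101+.105*np.cos(2.35-v),0]);print(round(v,2),(o+[c*r[0],sn*r[0]]).round(4),round(.048+.105*np.sin(2.35-v),4))
```

```text
[0.5814634  0.37101454 0.19840341] 0.8982345191997607 [ 0.22520386 -0.27986169 -0.94710575]
(148, 307, 44, 30) ((51.67789077758789, 6.03795051574707), (45.56919479370117, 93.8230972290039), 88.67300415039062)
0.3 [0.4106 0.2569] 0.1412
0.5 [0.4268 0.2677] 0.1489
0.7 [0.444  0.2791] 0.1527
0.9 [0.4614 0.2907] 0.1522
1.1 [0.4785 0.302 ] 0.1476
1.3 [0.4944 0.3126] 0.1391
1.5 [0.5086 0.322 ] 0.1269
1.7 [0.5205 0.33  ] 0.1115
1.9 [0.5296 0.336 ] 0.0937
1.9 [0.5296 0.336 ] 0.0937
```

The block lies on the bed with its centre near x≈52–55 and yaw about 1°. Now I'll move over the lever grip at (0.411, 0.257, 0.141).

Request:
play_rows([
  [[-0.034,-0.0226,0,0,0,0,0.1],[-0.068,-0.0452,0,0,0,0,0.1],[-0.102,-0.0678,0,0,0,0,0.1],[-0.136,-0.0904,0,0,0,0,0.1],[-0.17,-0.113,0,0,0,0,0.1],[-0.17,-0.113,0,0,0,0,0.1]],
])

```text
time: 16.58
tool_pos: [0.4081, 0.2548, 0.1939]
orientation: [0.001, 0.957, 0.289, -0.001]
contact_force: [1.0, 0.2, 0.6]
opening: 0.902
gripper_force: 0.0
```

Request:
play_rows([
  [[0,0,-0.03,0,0,0,0.1],[0,0,-0.055,0,0,0,0.1],[0,0,-0.075,0,0,0,0.1],[0,0,-0.088,0,0,0,0.1],[0,0,-0.088,0,0,0,0.1]],
])

```text
time: 17.2
tool_pos: [0.41, 0.2569, 0.1055]
orientation: [-0.0, 0.957, 0.289, -0.001]
contact_force: [-0.5, 0.3, 0.1]
opening: 0.901
gripper_force: 0.0
```

Request:
play_rows([
  [[0,0,0,0,0,0,0.5],[0,0,0,0,0,0,1],[0,0,0,0,0,0,1],[0,0,0,0,0,0,1],[0,0,0,0,0,0,1],[0,0,0,0,0,0,1],[0,0,0,0,0,0,1],[0,0,0,0,0,0,1]],
])

```text
time: 18.2
tool_pos: [0.4107, 0.2564, 0.1064]
orientation: [0.0, 0.957, 0.288, -0.0]
contact_force: [1.5, -2.2, 1.3]
opening: 0.206
gripper_force: 30.0
```

Lever gripped (19 mm opening, 30 N). I'll swing it along the arc.

Request:
play_rows([
  [[0.008,0.0053,0.0042,0,0,0,1],[0.0162,0.0108,0.0077,0,0,0,1],[0.0248,0.0165,0.01,0,0,0,1],[0.0334,0.0222,0.0115,0,0,0,1],[0.0421,0.028,0.0117,0,0,0,1],[0.0508,0.0338,0.011,0,0,0,1],[0.0594,0.0395,0.0092,0,0,0,1],[0.0679,0.0451,0.0064,0,0,0,1]],
])

```text
time: 19.2
tool_pos: [0.4809, 0.303, 0.1143]
orientation: [-0.0, 0.958, 0.288, 0.002]
contact_force: [-0.4, -4.6, 9.8]
opening: 0.207
gripper_force: 30.0
```

Going well; continue from 1.1 to 1.8.

Request:
play_rows([
  [[0.008,0.0053,-0.0039,0,0,0,1],[0.0159,0.0106,-0.0085,0,0,0,1],[0.0232,0.0154,-0.0143,0,0,0,1],[0.0301,0.02,-0.0207,0,0,0,1]],
])

```text
time: 19.7
tool_pos: [0.5133, 0.3245, 0.0947]
orientation: [-0.001, 0.958, 0.288, 0.005]
contact_force: [4.5, -2.6, 9.7]
opening: 0.207
gripper_force: 30.0
```

Request:
play_rows([
  [[0.0062,0.0041,-0.0074,0,0,0,1],[0.0119,0.008,-0.0154,0,0,0,1],[0.0167,0.0111,-0.024,0,0,0,1],[0.0167,0.0111,-0.024,0,0,0,1]],
])

```text
time: 20.2
tool_pos: [0.532, 0.3369, 0.0706]
orientation: [-0.002, 0.958, 0.288, 0.007]
contact_force: [8.8, 0.1, 5.3]
opening: 0.206
gripper_force: 30.0
```

Request:
play_rows([
  [[0.002,0.0014,-0.004,0,0,0,1],[0.0038,0.0026,-0.0085,0,0,0,1],[0.0038,0.0026,-0.0085,0,0,0,1]],
])

```text
time: 20.58
tool_pos: [0.536, 0.3397, 0.0624]
orientation: [-0.002, 0.958, 0.288, 0.007]
contact_force: [10.0, 1.2, 4.2]
opening: 0.203
gripper_force: 30.0
```

Request:
play_rows([
  [[0,0,0,0,0,0,0.6],[0,0,0,0,0,0,0.3],[0,0,0,0,0,0,0.1],[0,0,0,0,0,0,0.1],[0,0,0,0,0,0,0.1],[0,0,0,0,0,0,0.1]],
])

```text
time: 21.32
tool_pos: [0.5289, 0.3357, 0.0596]
orientation: [0.0, 0.957, 0.289, -0.0]
contact_force: [-0.3, -0.2, -0.7]
opening: 0.838
gripper_force: 0.0
```

Request:
play_rows([
  [[0,0,0.02,0,0,0,0.1],[0,0,0.05,0,0,0,0.1],[0,0,0.09,0,0,0,0.1],[0,0,0.13,0,0,0,0.1],[-0.04,-0.04,0.15,0,0,0,0.1],[-0.06,-0.09,0.15,0,0,0,0.1],[-0.07,-0.14,0.15,0,0,0,0.1],[-0.08,-0.19,0.15,0,0,0,0.1]],
])

```text
time: 22.32
tool_pos: [0.4487, 0.1445, 0.2111]
orientation: [0.0, 0.957, 0.289, 0.001]
contact_force: [0.6, 0.1, 1.5]
opening: 0.901
gripper_force: 0.0
```

Run:
```python
from h import *
s=bot.state();print(s["time"],s["tool_pos"],s["contact_force"],s["opening"])
o=np.array([.535,.3396]);c,sn=np.cos(np.radians(33.62)),np.sin(np.radians(33.62));R=np.array([[c,-sn],[sn,c]])
for n,roi in(("scene",(140,270,262,360)),("top",(130,215,235,325))):
    b,K,T=cam(n);cv2.imwrite(f"pics/f_{n}.png",b);h=cv2.cvtColor(b,cv2.COLOR_BGR2HSV);x0,y0,x1,y1=roi
    for nm,m in(("wood",cv2.inRange(h,(5,85,60),(22,255,255))),("red",cv2.inRange(h,(0,150,80),(4,255,255))|cv2.inRange(h,(174,150,80),(180,255,255)))):
        z=np.zeros_like(m);z[y0:y1,x0:x1]=m[y0:y1,x0:x1]
        for q in cv2.findContours(z,cv2.RETR_EXTERNAL,cv2.CHAIN_APPROX_NONE)[0]:
            if cv2.contourArea(q)>25:print(n,nm,cv2.boundingRect(q),cv2.minAreaRect(q)[0],[np.round(v,1) for v in cv2.minAreaRect(((ray(K,T,q[:,0],.058)[:,:2]-o)@R*1e3).astype(np.float32))] if nm=="wood" else "")
    for v in(1.5,1.7,1.8,1.9):
        a=2.35-v;P=[]
        for q in(62,95,128):
            w=o+R@[(-101+q*np.cos(a))/1e3,0];P.append([*w,(48+q*np.sin(a))/1e3])
        print(v,proj(K,T,P).round(1).tolist())
```

```text
22.325 [0.44867478 0.14449853 0.21107943] [0.63439348 0.12547152 1.50188376] 0.9006173043460448
scene wood (148, 307, 43, 31) (169.06898498535156, 321.32757568359375) [array([51.4,  5.9]), array([45. , 94.4]), np.float64(88.2)]
scene red (183, 312, 24, 18) (193.923095703125, 320.6153869628906) 
1.5 [[215.7, 327.5], [204.8, 317.7], [193.6, 307.7]]
1.7 [[212.5, 328.4], [200.0, 319.3], [187.3, 310.0]]
1.8 [[211.3, 329.1], [198.3, 320.4], [185.0, 311.6]]
1.9 [[210.4, 330.0], [196.9, 321.8], [183.2, 313.6]]
top wood (147, 233, 31, 35) (162.34054565429688, 249.84324645996094) [array([57.6, -1.1]), array([37.7, 87.9]), np.float64(89.6)]
top red (165, 259, 16, 18) (172.79637145996094, 266.7760314941406) 
1.5 [[185.1, 284.8], [177.1, 276.3], [168.9, 267.5]]
1.7 [[184.0, 282.6], [175.6, 272.9], [167.0, 263.0]]
1.8 [[183.7, 281.7], [175.2, 271.7], [166.5, 261.4]]
1.9 [[183.6, 281.0], [175.1, 270.7], [166.4, 260.2]]
```

Red grip bounds match lever 1.9 in both views, and the block lies straight in the nest (x about 55, yaw 0.4°) with the gripper clear. Handing in.

```bash
python3 -c "
from station import bot
print(bot.hand_in())"
```

```text
the job is handed in; nothing more can be done
None
```

The offcut lies flat on the jig's bed against the end stop, the cam lever is over centre at its 1.9 stop by both camera views, the gripper is clear, the arm never went near the tape, jar or spanner (not re-checked in the images), and the job was handed in at about 22 s of the 64 s allowed.

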